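# Operate the interlocked isolator and source selector of a bench power box

### The job

Switch over the bench's power box: swing the isolator handle (the one with the round grip) counter-clockwise until you feel it come fully home against its stop, then swing the source selector handle (the one with the flat fin) counter-clockwise all the way across to its far stop. The selector is locked until the isolator is fully home. Work gently, never force either handle against a stop or the lock, leave the things around the box alone, and leave both handles where they have been set.

Things in the scene. Friction and masses are not known exactly. Their poses are not given: they have to be found in the camera images.
- box: Blue sheet-steel switch box with a flat top plate, fixed, 220 (x) by 320 (y) by 50 mm high; origin: centre of underside, z up, +y towards the isolator. Two black handles turn on upright pivots 55 mm either side (y) of its centre. Under them, 4 to 12 mm above the plate: a 92 mm steel disc with an 80 degree gap in its rim (isolator) and a 72 mm radius steel sector (selector) that passes only through the gap.
- isolator_pivot (a point): Point on the isolator's vertical turning axis, on the top plate (50 mm above the bench). The handle starts leaning to the far side (+x of the box), or nearly straight to +y, and swings counter-clockwise seen from above, its grip coming towards the robot side, 1.25 to 1.5 rad from where it starts, to a hard stop. The selector is freed only in the last 0.09 rad (5 degrees) before that stop.
- isolator_grip (a point): Centre of the isolator's upright round black grip, 20 mm diameter, 44 mm tall, on the end of a 16 mm wide arm, 75 mm from the pivot axis. This point is 98 mm above the bench, half-way up the grip (76 to 120 mm above the bench); the arm lies at 66 to 76 mm, its 34 mm hub reaches 80 mm.
- isolator_handle: The isolator handle (arm and grip). Origin on its pivot axis at the top plate; its +y runs along the arm to the grip. Fitted on its splined shaft at an angle differing from box to box by up to 0.7 rad either way, so its angle at the stop is unknown: feel it. It turns stiffly (3 to 8 N at the grip, more if fast), stays where left; at its stop the force rises. Over 35 N at the grip is forcing it.
- selector_pivot (a point): Point on the selector's vertical turning axis, on the top plate (50 mm above the bench). The selector handle starts on the robot side (-x of the box) and swings counter-clockwise seen from above; its grip passes the -y side and moves away from the robot.
- selector_grip (a point): Centre of the selector's upright flat black fin grip: 12 mm thick across the arm (in its direction of swing), 32 mm long along the arm, 44 mm tall, centred 60 mm from the pivot axis on a 16 mm wide arm at 66 to 76 mm above the bench. This point is 98 mm above the bench, half-way up the fin (76 to 120 mm).
- selector (a joint): Angle of the selector handle, rad, 0 to 1.13, growing counter-clockwise seen from above. Starts at 0 to 0.1. While the isolator is not home it is blocked hard at about 0.24; freed, it turns stiffly (3 to 8 N at the grip) to its far stop at 1.13 and stays where left. Over 35 N at the grip, or twisting the fin hard against the stop or lock, is forcing it.
- spool: Bystander: loose steel solder spool, 52 mm diameter, 40 mm tall, standing beside the box; origin at the centre of its underside.
- flux_jar: Bystander: loose amber glass jar, 48 mm diameter, 50 mm tall, beside the box; origin at the centre of its underside.
- screwdriver: Bystander: loose screwdriver, 170 mm long, lying beyond the box; origin underneath the middle of it.
- parts_tray: Bystander: loose clear plastic parts tray, 90 by 130 by 30 mm, at the side; origin at the centre of its underside.
- isolator_stop: The isolator's stop: a fixed steel pin, 8 mm diameter, 14 mm tall, on the top plate to the +y side of the isolator's pivot. A lug on the rim of the isolator's disc comes against it, 54 mm from the pivot axis, when the isolator is fully home. Origin at its foot. It bears the push on the handle times 1.4.
- selector_stop: The selector's far stop: a fixed steel pin, 8 mm diameter, 14 mm tall, on the top plate between the two pivots, towards the robot side. The leading edge of the selector's sector comes against it, 60 mm from the pivot axis, at the end of its travel. Origin at its foot.
- sector_plate: The selector's steel sector, 8 mm thick, 72 mm radius, 68 degrees wide, under its handle and turning with it, on the opposite side of the pivot from the fin grip. It meets the isolator's disc when locked, and the stop pin at the end of its travel. Origin on the pivot axis at the top plate.

How it is judged (in metres and radians):
On the way, in this order (a step that is already met when the one before it is completed fails the run):
1. the isolator handle has been swung well round (its grip 75 mm or more from where it started), with the selector still locked (distance of isolator_grip from where it was at the start of the episode above 0.075 m and value of joint selector below 0.35 rad), for 0.1 s.
2. the freed selector has been swung to its far stop (value of joint selector above 1.06 rad), for 0.2 s.
At the end, for the whole second after the job is handed in: The selector stands within 0.07 rad (4 degrees) of its far stop at 1.13 rad, at rest; the isolator handle stands 75 mm or more (measured at its grip) from where it started, held home by the interlock (value of joint selector above 1.06 rad and distance of isolator_grip from where it was at the start of the episode above 0.075 m and velocity of joint selector below 0.05 rad/s); the robot touches nothing.
It fails at once if the isolator is forced: its disc bears on the stop pin with more than 45 N (about 35 N at the grip) (contact force between isolator_stop and anything else above 45 N).
It fails at once if the selector is forced: its sector bears on the locked isolator disc or on its stop pin with more than 60 N (about 60 N at the grip) (contact force between sector_plate and anything else above 60 N).
It fails at once if a bystander is moved by more than 25 mm (distance of any of spool, flux_jar, screwdriver, parts_tray from where it was at the start of the episode above 0.025 m).
It also fails if it takes over 70 s, if anything falls off the work surface, if the arm or the gripper's body presses on something with over 40 N, if the wrist force passes 120 N, or if a joint passes its speed limit or range.

### The arm

A 7-joint arm with a two-finger parallel gripper is mounted at the origin on the work surface. World frame = base frame: x ahead of the robot, y to its left, z up, the work surface at z = 0. Lengths are in m, angles in degrees, forces in N, time in s.
With the tool pointing down it reaches from about 0.425 to 0.875 m from the base axis. Payload 4.7 kg.
Tool frame: the origin (TCP) lies between the finger pads; the fingertips stand env.finger_overhang ahead of it and the grasp point (between the pads) lies 5 mm behind it (env.finger_overhang is the distance from the TCP to the fingertips, in m); z points along the fingers, y is the line along which they close (so a half turn about z gives the same grasp; the last joint's range is limited). The gripper opens to 87 mm and grips with 3 to 60 N. Pads are 19 mm wide; open, the fingers measure 117 mm over their backs; the gripper's body (75 mm by 190 mm) begins 51 mm behind the grasp point.
Start: joints at [75.063, 18.392, -4.016, 83.108, 1.295, 78.541, -3.26], TCP at [0.176, -0.626, 0.203] pointing down, gripper open.
Joint ranges: [-163.93, 163.93], [-17.29, 119.83], [-79.2, 71.16], [3.27, 140.29], [-89.18, 269.18], [5.43, 117.66], [-154.24, 154.24]. Speed limits (degrees/s): [147.25, 147.25, 180, 180, 180, 180, 180].

### API

Orientations are given as [roll, pitch, yaw] about the fixed x, y, z axes, in that order (R = Rz(yaw) Ry(pitch) Rx(roll)).
In Python, from cell import telemetry, eyes, env, models gives the robot as it stands. The module is installed in compiled form; this text tells all that it offers.
- The arm moves only by the tool drive_tool, never from a script. Its arguments are lists of equal length, an entry for each row: "angular": the turn, a rotation vector about the tool's x, y, z in rad, a list of three; "delta_pos": the shift along the tool's x, y, z in cm, a list of three; "gripper": the finger opening in cm, from 0 to 8.7. A call has 1 to 20 rows; each row shifts and turns the commanded pose from where the row before left it, along the tool's axes as they then stand; what a row does not reach is not made up. A row lasts 1/10 s, in which the tool goes at most 50 mm and 8.59 degrees, less where a joint would pass 70% of its speed; a pose out of reach is approached as far as the arm can. A call with a gripper value outside its range is refused whole. The fingers move at their own pace and stop on an object; "squeeze" is the grip in N (left out, the last holds). Time passes only in rows, so rows that do not move let the fingers close. It gives the time, the measured TCP pose, the force, the opening and the grip force at its end, in the units of the state.
- telemetry.get_obs(): the state, without advancing time (a new reading comes with each control period).
- eyes.read_camera(name): name is "side" or "top" or "wrist"; returns a dict with "pixels" (480x640x3 uint8, red, green, blue), "mtx" (3x3 intrinsics, pixels), "D" ([k1, k2, p1, p2, k3] as OpenCV has them; the pictures are not rectified), "origin" and "orientation" of the camera in the world. Camera axes: x right, y down, z forward; pixel columns grow to the right and rows downward; lengths in m; the calibration is good to about 2 mm. A picture is of the moment at which its call begins. There is no depth.
- env.sign_off(): hands the job in; it is judged then, once.
Trained networks look in a picture, given as the dict that the camera call returned (one of the last four; its "shot" number tells which), for a name from the list of things; names that differ only in an ending like _2 or _b are one class to them, and where a whole thing is asked for, a point or a joint stands for the part that bears it (a point fixed in the world has none). Each returns a list of dicts, best first, with "p" (0 to 1); they miss things now and then, are a little off and sometimes report something else, mostly with a low value. They report only what shows in the picture. A call takes as long as a camera call.
- models.search_frame(picture, target): "centre" ([column, row] in pixels, amid what is visible of it).
- models.cut_out(picture, target): "pixels" (480x640 bool, what is visible of it) and "centre" ([column, row] in pixels, amid what is visible of it).
The state is a dict: "time_s": time; "qpos": joint angles; "joint_velocities": joint speeds; "effort": joint torques, N m; "tool_pos": TCP position; "tool_rot": TCP orientation; "force": force on the tool from outside, world axes, zero at the start; "wrist_torque": the same for the moment, N m; "grip_width": finger opening in m; "grasp_force": force on a finger pad.
Only numpy, scipy, OpenCV 4.12 (cv2) and the standard library are available. Lean on these libraries where they do the work, as an engineer would, in place of code of your own. Each camera call takes 0.05 s, during which the arm holds its last target. There are 200 camera calls.

## Working session

There is one attempt and no reset: what is moved stays moved. The work goes in short steps, Python scripts to look and compute and a tool call to move; the robot and the scene stay as the last step left them, time stands still between calls to the robot, and variables do not carry over. Pictures are saved under pics/ and viewed, at most 10 in all, crops included, and the job is handed in when it is done.

Besides the shell and the picture viewer there is one more tool, called after "Call:" as a command line: name --argument value ..., lists and objects as JSON in quotes. drive_tool: Moves the arm, as the interface text tells. Its arguments: {"type":"object","properties":{"angular":{"type":"array","items":{"type":"array","items":{"type":"number"}}},"delta_pos":{"type":"array","items":{"type":"array","items":{"type":"number"}}},"gripper":{"type":"array","items":{"type":"number"}},"squeeze":{"type":"number"}},"required":["angular","delta_pos","gripper"]}

```bash
mkdir -p pics; cat > h.py <<'E'
import numpy as np,cv2
from scipy.spatial.transform import Rotation as R
from cell import telemetry,eyes,env,models
def camR(c):
    o=np.array(c["orientation"],float)
    if o.shape==(3,3): return o
    if o.size==4: return R.from_quat(o).as_matrix()
    return R.from_euler('xyz',o,degrees=True).as_matrix()
def ray(c,px):
    u=cv2.undistortPoints(np.array([[px]],float),np.array(c["mtx"]),np.array(c["D"]))[0,0]
    d=camR(c)@np.array([u[0],u[1],1]); return np.array(c["origin"]),d
def atz(c,px,z):
    o,d=ray(c,px); return o+d*(z-o[2])/d[2]
def save(c,n): cv2.imwrite(f"pics/{n}.png",c["pixels"][:,:,::-1])
E
python3 - <<'E'
from h import *
print(telemetry.get_obs(),env.finger_overhang)
Z=dict(box=.05,isolator_grip=.098,selector_grip=.098,isolator_pivot=.08,selector_pivot=.08,isolator_stop=.06,selector_stop=.06,spool=.02,flux_jar=.025,screwdriver=.01,parts_tray=.015,isolator_handle=.075)
for n in("top","side"):
    c=eyes.read_camera(n);save(c,n)
    print(n,c["origin"],c["orientation"])
    for k,z in Z.items():
        r=models.search_frame(c,k)
        print(k,[(np.round(x["centre"]),round(x["p"],2),np.round(atz(c,x["centre"],z),3)) for x in r[:2]])
E
```

```text
{'time_s': 0.0, 'qpos': array([75.06447921, 18.43955128, -4.01469505, 83.17556959,  1.29621368,
       78.54198625, -3.25936451]), 'joint_velocities': array([ 0.02880083, -0.00567028, -0.00556609,  0.05636488, -0.09932166,
       -0.02716493, -0.07010069]), 'effort': array([ 3.65706876e-05, -4.91291964e+01, -4.04178165e-01, -3.12527025e+01,
       -6.39840262e-02,  4.38999385e-02,  1.56584319e-04]), 'tool_pos': array([ 0.17613158, -0.62505298,  0.20205004]), 'tool_rot': array([-1.79888203e+02,  7.30985726e-03,  1.57453764e+01]), 'force': array([ 0.16566957, -0.98284189,  0.5373875 ]), 'wrist_torque': array([-1.14632687e-06, -2.86777188e-02,  1.73159753e-02]), 'grasp_force': 0.0, 'grip_width': 0.08689599104910636} 0.014
top [0.54007664 0.10864325 1.10450665] [-172.78131976    0.3139344   -90.91484565]
box [(array([392., 273.]), 0.84, array([ 0.589, -0.037,  0.05 ]))]
isolator_grip [(array([360., 269.]), 0.71, array([0.597, 0.036, 0.098]))]
selector_grip [(array([413., 257.]), 0.62, array([ 0.62 , -0.077,  0.098]))]
isolator_pivot [(array([395., 273.]), 0.57, array([ 0.588, -0.039,  0.
[... 756 characters left out ...]
olator_grip [(array([323., 264.]), 0.88, array([0.584, 0.016, 0.098])), (array([378., 288.]), 0.48, array([ 0.622, -0.096,  0.098]))]
selector_grip [(array([376., 296.]), 0.97, array([ 0.606, -0.111,  0.098]))]
isolator_pivot [(array([349., 317.]), 0.86, array([ 0.552, -0.11 ,  0.08 ]))]
selector_pivot []
isolator_stop []
selector_stop []
spool [(array([445., 390.]), 0.58, array([ 0.615, -0.266,  0.02 ]))]
flux_jar [(array([276., 260.]), 0.82, array([0.565, 0.174, 0.025]))]
screwdriver [(array([424., 268.]), 0.97, array([ 0.823, -0.006,  0.01 ]))]
parts_tray [(array([208., 250.]), 0.57, array([0.464, 0.313, 0.015]))]
isolator_handle [(array([320., 266.]), 0.76, array([0.595, 0.042, 0.075]))]
```

```bash
python3 - <<'E'
import cv2
a=cv2.imread('pics/top.png')[160:400,260:560];cv2.imwrite('pics/topc.png',cv2.resize(a,(750,600),interpolation=cv2.INTER_CUBIC))
a=cv2.imread('pics/side.png')[220:420,240:500];cv2.imwrite('pics/sidec.png',cv2.resize(a,(780,600),interpolation=cv2.INTER_CUBIC))
E
```

```text
(no output)
```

View pics/topc.png

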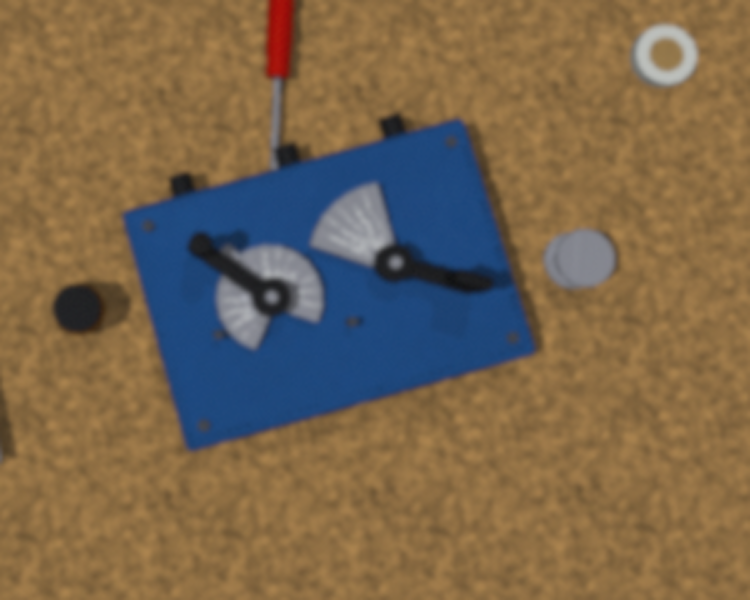

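View pics/sidec.png

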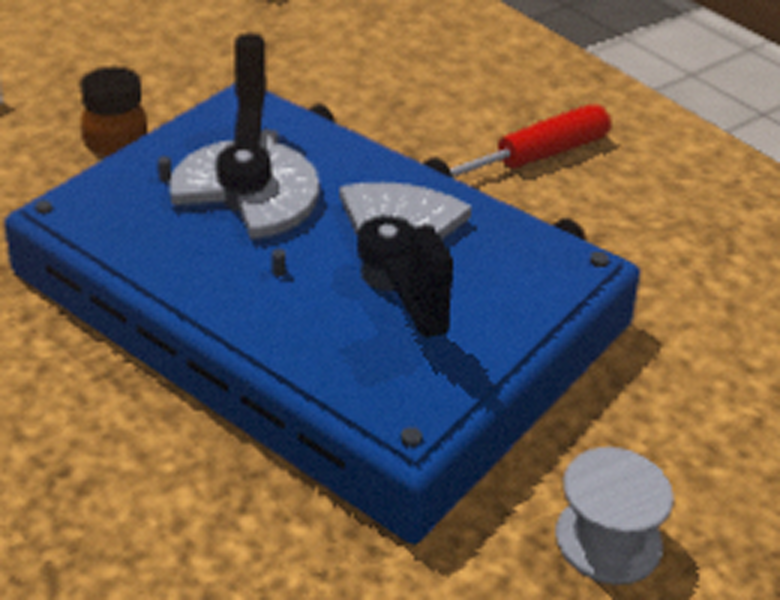

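The top crop (scale 2.5, offset 260,160) shows the isolator hub at (272,297), with its grip top at (201,243). The selector hub is at (395,262), with its fin at about (478,283). The pins are at (219,334) and (352,321). The side view agrees: grip top at about (250,40), selector fin at about (432,280), and the box yawed about 15°.

```bash
python3 - <<'E'
from h import *
c=eyes.read_camera("top")
f=lambda x,y,z:atz(c,(260+x/2.5,160+y/2.5),z)[:2]
ip=f(272,297,.08);ig=f(201,243,.12);sp=f(395,262,.08);sg=f(480,283,.12)
i2=f(219,334,.064);s2=f(352,321,.064)
an=lambda v:np.degrees(np.arctan2(v[1],v[0]))
print("ip",ip,"ig",ig,np.linalg.norm(ig-ip),an(ig-ip));print("sp",sp,"sg",sg,np.linalg.norm(sg-sp),an(sg-sp))
print("pivots",np.linalg.norm(ip-sp),an(ip-sp)-90,"pins",np.linalg.norm(i2-ip),np.linalg.norm(s2-sp),i2,s2)
E=[f(*p,.05) for p in((125,212),(463,120),(536,352),(190,448))];print("box",np.mean(E,0),an(E[0]-E[1])-90,an(E[3]-E[2])-90)
s=eyes.read_camera("side")
g=lambda x,y,z:atz(s,(240+x/3,220+y/3),z)[:2]
print("side ip",g(242,157,.08),"ig top",g(250,40,.12),"sp",g(387,232,.08))
for k in("isolator_grip","selector_grip"):
  for n,cc in(("top",c),("side",s)):
    m=models.cut_out(cc,k)
    if m: print(k,n,m[0]["p"],m[0]["pixels"].sum(),m[0]["centre"],atz(cc,m[0]["centre"],.098))
E
```

```text
ip [0.57670336 0.01628938] ig [0.62053443 0.07709541] 0.07495689741507441 54.21464066740223
sp [ 0.60480972 -0.08959151] sg [ 0.58394869 -0.15068579] 0.06455768462690054 -108.85279523958026
pivots 0.10954784322826133 14.866459701163137 pins 0.0544398569131136 0.06105252509737397 [0.54622849 0.06140014] [ 0.55552792 -0.05355382]
box [ 0.59066109 -0.03661958] 14.37382841331312 14.330147713339286
side ip [0.58034674 0.01715896] ig top [0.62403955 0.07509971] sp [ 0.60859987 -0.08919353]
isolator_grip side 0.81 594 [321.7, 262.5] [0.58497564 0.02033802 0.098     ]
selector_grip top 0.59 1146 [411.7, 257.6] [ 0.61902868 -0.07349415  0.098     ]
selector_grip side 0.72 1396 [377.4, 299.6] [ 0.60162758 -0.1188512   0.098     ]
```

Call:
drive_tool --angular '[[0, 0, -0.1336], [0, 0, -0.1336], [0, 0, -0.1336], [0, 0, -0.1336], [0, 0, -0.1336], [0, 0, 0], [0, 0, 0], [0, 0, 0], [0, 0, 0], [0, 0, 0], [0, 0, 0], [0, 0, 0], [0, 0, 0], [0, 0, 0], [0, 0, 0], [0, 0, 0], [0, 0, 0], [0, 0, 0], [0, 0, 0], [0, 0, 0]]' --delta_pos '[[0, 0, 0], [0, 0, 0], [0, 0, 0], [0, 0, 0], [0, 0, 0], [4, -0.25, 0], [4, -0.25, 0], [4, -0.25, 0], [4, -0.25, 0], [4, -0.25, 0], [4, -0.25, 0], [4, -0.25, 0], [4, -0.25, 0], [4, -0.25, 0], [4, -0.25, 0], [4, -0.25, 0], [4, -0.25, 0], [4, -0.25, 0], [4, -0.25, 0], [4, -0.25, 0]]' --gripper '[6, 6, 6, 6, 6, 6, 6, 6, 6, 6, 6, 6, 6, 6, 6, 6, 6, 6, 6, 6]' --squeeze 10

```text
time_s: 3.6
tool_pos: [0.4993, -0.1167, 0.2035]
tool_rot: [179.9, 0.0, 54.0]
force: [0.6, -0.2, -0.3]
grip_width: 0.0601
grasp_force: 0.0
```

Call:
drive_tool --angular '[[0, 0, 0], [0, 0, 0], [0, 0, 0], [0, 0, 0], [0, 0, 0], [0, 0, 0], [0, 0, 0]]' --delta_pos '[[4, -0.24, 0], [4, -0.24, 0], [4, -0.24, 0], [4, -0.24, 0], [4, -0.24, 0], [2.8, -0.24, 0], [0, 0, 0]]' --gripper '[6, 6, 6, 6, 6, 6, 6]'

```text
time_s: 4.3
tool_pos: [0.6214, 0.0805, 0.2029]
tool_rot: [-179.9, -0.2, 54.4]
force: [-0.4, 0.5, -0.1]
grip_width: 0.0601
grasp_force: 0.0
```

```bash
python3 - <<'E'
from h import *
o=telemetry.get_obs();print(o["tool_pos"],o["tool_rot"],o["qpos"])
c=eyes.read_camera("wrist");print(c["origin"],c["orientation"])
p=c["pixels"].copy()
def pj(P): return cv2.projectPoints(np.array([P]),*(lambda Rm:(cv2.Rodrigues(Rm.T)[0],-Rm.T@np.array(c["origin"])))(camR(c)),np.array(c["mtx"]),np.array(c["D"]))[0][0,0]
for P in((.622,.0765,.12),(.578,.0167,.08),(.6065,-.0895,.08)):
    q=pj(P);print(P,q);cv2.drawMarker(p,tuple(int(v) for v in q),(0,255,0),0,14,1)
cv2.imwrite("pics/w1.png",p[:,:,::-1])
E
```

```text
[0.62136678 0.08053217 0.20292271] [-179.87152445   -0.19118282   54.40385233] [ 25.30545344  20.96908938 -44.78338392  85.53558321  14.63346361
  79.51230861 -55.81445777]
[0.66132994 0.13559539 0.38516998] [165.45068856   0.22217346 -35.60961059]
(0.622, 0.0765, 0.12) [324.09449019 247.3888459 ]
(0.578, 0.0167, 0.08) [322.52382591 310.84469417]
(0.6065, -0.0895, 0.08) [406.14905136 374.34030247]
```

View pics/w1.png

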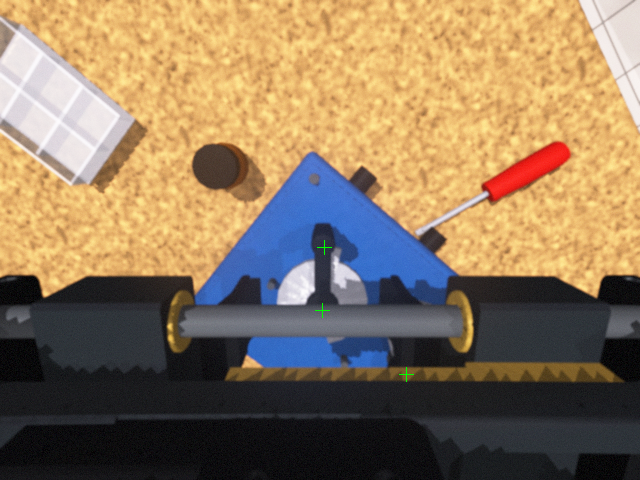

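The grip sits at (322,~245) and the marker falls on it, so the estimate holds. I'll go down and grip it.

Call:
drive_tool --angular '[[0, 0, 0], [0, 0, 0], [0, 0, 0], [0, 0, 0], [0, 0, 0], [0, 0, 0], [0, 0, 0], [0, 0, 0], [0, 0, 0], [0, 0, 0], [0, 0, 0], [0, 0, 0]]' --delta_pos '[[-0.3, 0.25, 0], [0, 0, 2], [0, 0, 2], [0, 0, 2], [0, 0, 2], [0, 0, 1.4], [0, 0, 1.3], [0, 0, 0], [0, 0, 0], [0, 0, 0], [0, 0, 0], [0, 0, 0]]' --gripper '[6, 6, 6, 6, 6, 6, 6, 6, 3, 1, 1, 1]' --squeeze 10

```text
time_s: 5.55
tool_pos: [0.6215, 0.0711, 0.0968]
tool_rot: [179.9, -0.0, 54.0]
force: [-0.5, -0.0, -0.5]
grip_width: 0.0359
grasp_force: 0.0
```

Call:
drive_tool --angular '[[0, 0, 0], [0, 0, 0], [0, 0, 0], [0, 0, 0], [0, 0, 0], [0, 0, 0]]' --delta_pos '[[0.4, -0.25, 0], [0, 0, 0], [0, 0, 0], [0, 0, 0], [0, 0, 0], [0, 0, 0]]' --gripper '[3.5, 2.5, 1, 1, 1, 1]'

```text
time_s: 6.15
tool_pos: [0.6211, 0.076, 0.0961]
tool_rot: [-180.0, 0.0, 54.0]
force: [-1.4, 0.8, 0.5]
grip_width: 0.0191
grasp_force: 10.0
```

Call:
drive_tool --angular '[[0, 0, -0.04], [0, 0, -0.04], [0, 0, -0.04], [0, 0, -0.04], [0, 0, -0.04], [0, 0, -0.04], [0, 0, -0.04], [0, 0, -0.04], [0, 0, -0.04], [0, 0, -0.04]]' --delta_pos '[[-0.006, -0.3, 0], [-0.006, -0.3, 0], [-0.006, -0.3, 0], [-0.006, -0.3, 0], [-0.006, -0.3, 0], [-0.006, -0.3, 0], [-0.006, -0.3, 0], [-0.006, -0.3, 0], [-0.006, -0.3, 0], [-0.006, -0.3, 0]]' --gripper '[1, 1, 1, 1, 1, 1, 1, 1, 1, 1]'

```text
time_s: 7.15
tool_pos: [0.5965, 0.0873, 0.0964]
tool_rot: [179.7, -0.1, 77.0]
force: [4.7, 0.2, -4.1]
grip_width: 0.0193
grasp_force: 10.0
```

```bash
cat > s.py <<'E'
from h import *
import sys
px,py=map(float,sys.argv[1:3])
o=telemetry.get_obs();p=o["tool_pos"];d=p[:2]-[px,py];f=o["force"]
a=np.arctan2(d[1],d[0]);r=np.hypot(*d)
print("phi",np.degrees(a),"r",r,"yaw",o["tool_rot"][2],"Frad",f[0]*np.cos(a)+f[1]*np.sin(a),"Ftan",-f[0]*np.sin(a)+f[1]*np.cos(a),"Tz",o["wrist_torque"][2],"p",p,"q",np.round(o["qpos"]))
E
python3 s.py .578 .0167
```

```text
phi 75.27736726367964 r 0.0729764067679922 yaw 76.96244631768108 Frad 1.4162961012073072 Ftan -4.493306735865769 Tz -0.043920878828295006 p [0.59654622 0.0872804  0.09639232] q [ 28.  24. -48.  97.  19.  68. -38.]
```

Call:
drive_tool --angular '[[0, 0, -0.04], [0, 0, -0.04], [0, 0, -0.04], [0, 0, -0.04], [0, 0, -0.04], [0, 0, -0.04], [0, 0, -0.04], [0, 0, -0.04], [0, 0, -0.04], [0, 0, -0.04], [0, 0, -0.04], [0, 0, -0.04], [0, 0, -0.04], [0, 0, -0.04], [0, 0, -0.04], [0, 0, -0.04], [0, 0, -0.04], [0, 0, -0.04], [0, 0, 0], [0, 0, 0]]' --delta_pos '[[-0.006, -0.3, 0], [-0.006, -0.3, 0], [-0.006, -0.3, 0], [-0.006, -0.3, 0], [-0.006, -0.3, 0], [-0.006, -0.3, 0], [-0.006, -0.3, 0], [-0.006, -0.3, 0], [-0.006, -0.3, 0], [-0.006, -0.3, 0], [-0.006, -0.3, 0], [-0.006, -0.3, 0], [-0.006, -0.3, 0], [-0.006, -0.3, 0], [-0.006, -0.3, 0], [-0.006, -0.3, 0], [-0.006, -0.3, 0], [-0.006, -0.3, 0], [0, 0, 0], [0, 0, 0]]' --gripper '[1, 1, 1, 1, 1, 1, 1, 1, 1, 1, 1, 1, 1, 1, 1, 1, 1, 1, 1, 1]'

```text
time_s: 9.15
tool_pos: [0.5438, 0.0805, 0.0963]
tool_rot: [179.8, 0.1, 118.1]
force: [4.7, 0.4, -4.0]
grip_width: 0.0188
grasp_force: 10.0
```

```bash
python3 s.py .578 .0167
```

```text
phi 118.21252677194427 r 0.07241931044756246 yaw 118.13444931850516 Frad -1.8527197365393349 Ftan -4.374686478361562 Tz 0.1460116053210127 p [0.54376425 0.0805159  0.09631695] q [ 39.  20. -59. 104.  19.  67.   3.]
```

Next, 1.5 mm rows while I watch the force.

Call:
drive_tool --angular '[[0, 0, -0.02], [0, 0, -0.02], [0, 0, -0.02], [0, 0, -0.02]]' --delta_pos '[[-0.0015, -0.15, 0], [-0.0015, -0.15, 0], [-0.0015, -0.15, 0], [-0.0015, -0.15, 0]]' --gripper '[1, 1, 1, 1]'

```text
time_s: 9.55
tool_pos: [0.539, 0.0776, 0.0964]
tool_rot: [179.8, 0.1, 122.8]
force: [6.8, -0.2, -5.6]
grip_width: 0.0188
grasp_force: 10.0
```

```bash
python3 s.py .578 .0167
```

```text
phi 122.61242426212388 r 0.07232745319907768 yaw 122.770093209036 Frad -3.818207676945671 Ftan -5.669320455287801 Tz 0.061015510082763055 p [0.53901887 0.07762398 0.09638069] q [ 41.  19. -60. 104.  18.  66.   8.]
```

Call:
drive_tool --angular '[[0, 0, -0.02], [0, 0, -0.02], [0, 0, -0.02]]' --delta_pos '[[-0.01, -0.15, 0], [-0.01, -0.15, 0], [-0.01, -0.15, 0]]' --gripper '[1, 1, 1]'

```text
time_s: 9.85
tool_pos: [0.5354, 0.0751, 0.0964]
tool_rot: [179.8, 0.1, 126.2]
force: [6.3, 1.7, -5.2]
grip_width: 0.0187
grasp_force: 10.0
```

```bash
python3 s.py .578 .0167
```

```text
phi 126.09471791217325 r 0.07224329821097361 yaw 126.21124387036753 Frad -2.3287210966734344 Ftan -6.160551355084104 Tz 0.07165612545457244 p [0.53543989 0.07507578 0.09636811] q [ 42.  19. -61. 105.  18.  66.  11.]
```

Call:
drive_tool --angular '[[0, 0, -0.02], [0, 0, -0.02], [0, 0, -0.02]]' --delta_pos '[[-0.005, -0.15, 0], [-0.005, -0.15, 0], [-0.005, -0.15, 0]]' --gripper '[1, 1, 1]'

```text
time_s: 10.15
tool_pos: [0.5339, 0.0737, 0.0967]
tool_rot: [179.4, 0.2, 129.7]
force: [14.5, 4.9, -10.4]
grip_width: 0.0191
grasp_force: 10.0
```

```bash
python3 s.py .578 .0167
```

```text
phi 127.68541792979157 r 0.07208270776737492 yaw 129.65155939027503 Frad -4.9698715215126565 Ftan -14.518581990743115 Tz -0.14732736690150428 p [0.53393399 0.07374475 0.09669954] q [ 43.  19. -62. 105.  18.  66.  15.]
```

Call:
drive_tool --angular '[[0, 0, 0], [0, 0, 0]]' --delta_pos '[[0, -0.1, 0], [0, 0, 0]]' --gripper '[1, 1]'

```text
time_s: 10.35
tool_pos: [0.5339, 0.0737, 0.0968]
tool_rot: [179.3, 0.2, 129.6]
force: [14.1, 4.9, -11.2]
grip_width: 0.0188
grasp_force: 10.0
```

```bash
python3 s.py .578 .0167
```

```text
phi 127.74276099728111 r 0.07204490967495934 yaw 129.61810126990977 Frad -4.730099267021979 Ftan -14.120966811321402 Tz -0.10070505098781572 p [0.53390006 0.07367073 0.09681412] q [ 43.  19. -62. 105.  18.  66.  15.]
```

Call:
drive_tool --angular '[[0, 0, 0], [0, 0, 0]]' --delta_pos '[[0, -0.15, 0], [0, 0, 0]]' --gripper '[1, 1]'

```text
time_s: 10.55
tool_pos: [0.5337, 0.0735, 0.097]
tool_rot: [179.2, 0.2, 129.6]
force: [16.2, 6.3, -14.6]
grip_width: 0.019
grasp_force: 10.0
```

```bash
python3 s.py .578 .0167
```

```text
phi 127.94631498941864 r 0.07203376720033862 yaw 129.63868521692578 Frad -4.9913041828177995 Ftan -16.71167932780936 Tz -0.1270059679292091 p [0.53370479 0.07350491 0.09697293] q [ 44.  19. -62. 106.  18.  66.  15.]
```

Call:
drive_tool --angular '[[0, 0, 0], [0, 0, 0], [0, 0, 0], [0, 0, 0], [0, 0, 0], [0, 0, 0], [0, 0, 0], [0, 0, 0], [0, 0, 0], [0, 0, 0]]' --delta_pos '[[0, 0.1, 0], [0, 0.1, 0], [0, 0.1, 0], [0, 0, 0], [0, 0, -1], [0, 0, -2], [0, 0, -2], [0, 0, -2], [0, 0, -2], [0, 0, -1]]' --gripper '[2.5, 3, 3.6, 4, 4, 4, 4, 4, 4, 4]'

```text
time_s: 11.55
tool_pos: [0.5307, 0.0731, 0.1983]
tool_rot: [179.9, 0.1, 129.7]
force: [0.7, -0.4, 0.3]
grip_width: 0.0398
grasp_force: 0.0
```

```bash
python3 s.py .578 .0167
```

```text
phi 130.01897175556886 r 0.07359119501362568 yaw 129.65026645712368 Frad -0.7442259038151998 Ftan -0.2427233679780943 Tz -0.024469602229670873 p [0.53067783 0.07305846 0.1983366 ] q [ 48.  12. -65.  98.  12.  77.  20.]
```

Call:
drive_tool --angular '[[0, 0, 0.1273], [0, 0, 0.1273], [0, 0, 0.1273], [0, 0, 0.1273], [0, 0, 0.1273], [0, 0, 0.1273], [0, 0, 0.1273], [0, 0, 0.1273], [0, 0, 0], [0, 0, 0], [0, 0, 0], [0, 0, 0], [0, 0, 0], [0, 0, 0], [0, 0, 0], [0, 0, 0], [0, 0, 0], [0, 0, 0]]' --delta_pos '[[0, 0, 0], [0, 0, 0], [0, 0, 0], [0, 0, 0], [0, 0, 0], [0, 0, 0], [0, 0, 0], [0, 0, 0], [-2.37, 1.55, 0], [-2.37, 1.55, 0], [-2.37, 1.55, 0], [-2.37, 1.55, 0], [-2.37, 1.55, 0], [-2.37, 1.55, 0], [-2.37, 1.55, 0], [-2.37, 1.55, 0], [0, 0, 0], [0, 0, 0]]' --gripper '[4, 4, 4, 4, 4, 4, 4, 4, 4, 4, 4, 4, 4, 4, 4, 4, 4, 4]'

```text
time_s: 13.35
tool_pos: [0.5863, -0.1469, 0.1957]
tool_rot: [-179.9, -0.0, 71.2]
force: [-0.6, 0.7, 0.1]
grip_width: 0.0399
grasp_force: 0.0
```

```bash
python3 s.py .6065 -.0895; python3 - <<'E'
from h import *
c=eyes.read_camera("wrist");s=eyes.read_camera("side");t=eyes.read_camera("top")
p=c["pixels"].copy()
for P in((.5875,-.1464,.12),(.5875,-.1464,.076),(.6065,-.0895,.08)):
    Rm=camR(c);q=cv2.projectPoints(np.array([P]),cv2.Rodrigues(Rm.T)[0],-Rm.T@np.array(c["origin"]),np.array(c["mtx"]),np.array(c["D"]))[0][0,0]
    print(q);cv2.drawMarker(p,tuple(int(v) for v in q),(0,255,0),0,14,1)
a=cv2.resize(p[100:400,120:520],(800,600))
cv2.imwrite("pics/w2.png",a[:,:,::-1])
b=np.hstack([cv2.resize(s["pixels"][220:420,240:440],(400,400)),cv2.resize(t["pixels"][180:360,300:480],(400,400))])
cv2.imwrite("pics/st2.png",b[:,:,::-1])
E
```

```text
phi -109.3995326687838 r 0.06087116236407965 yaw 71.21508144882672 Frad -0.4496601026379633 Ftan -0.8445879160275523 Tz -0.04249837422340487 p [ 0.58628143 -0.14691522  0.19568495] q [ 51.  19. -49.  89.  15.  78. -18.]
[321.88881256 245.02897863]
[321.74983944 232.63773159]
[321.45653553 164.36132493]
```

View pics/w2.png

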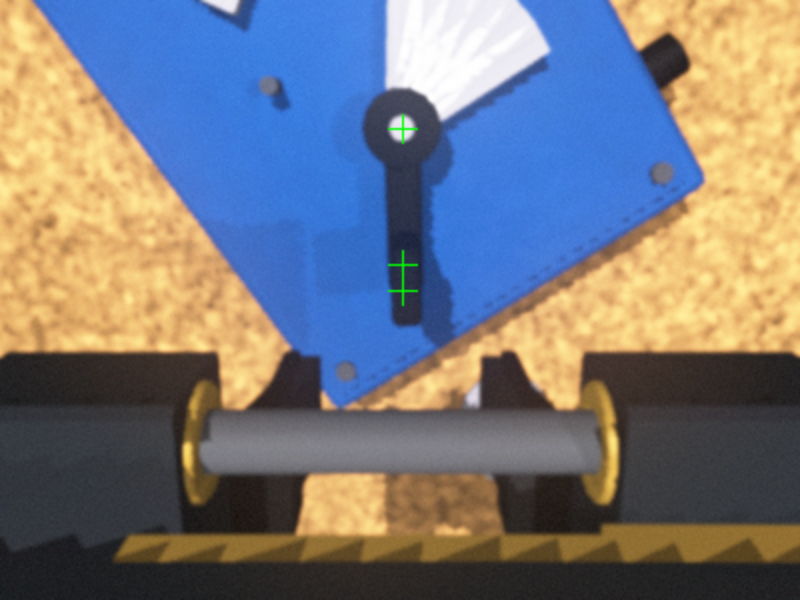

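View pics/st2.png

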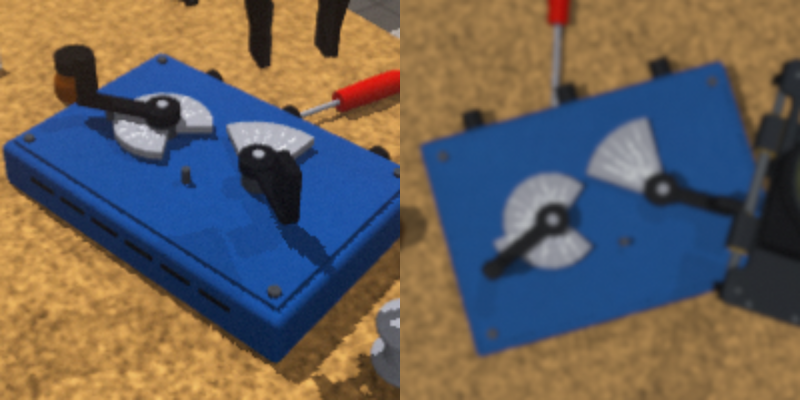

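The isolator gap now faces the selector and its lug rests at the pin. The fin (crop x about 406) sits about 1 mm to +y of the marker (403). I'll go down and grip lightly.

Call:
drive_tool --angular '[[0, 0, 0], [0, 0, 0], [0, 0, 0], [0, 0, 0], [0, 0, 0], [0, 0, 0], [0, 0, 0], [0, 0, 0], [0, 0, 0], [0, 0, 0], [0, 0, 0], [0, 0, 0], [0, 0, 0], [0, 0, 0]]' --delta_pos '[[0.1, 0.15, 0], [0, 0, 2], [0, 0, 2], [0, 0, 2], [0, 0, 2], [0, 0, 1], [0, 0, 1], [0, 0, 0], [0, 0, 0], [0, 0, 0], [0, 0, 0], [0, 0, 0], [0, 0, 0], [0, 0, 0]]' --gripper '[4, 4, 4, 4, 4, 4, 4, 4, 3, 2, 0.8, 0.8, 0.8, 0.8]' --squeeze 8

```text
time_s: 14.9
tool_pos: [0.5888, -0.1463, 0.0965]
tool_rot: [179.9, 0.0, 71.3]
force: [0.2, 0.2, 2.6]
grip_width: 0.0118
grasp_force: 8.0
```

```bash
python3 s.py .6065 -.0895
```

```text
phi -107.3141435824088 r 0.05946426112497726 yaw 71.3050730274445 Frad -0.25367554413513677 Ftan 0.10831294611791889 Tz 0.025795807554056763 p [ 0.58880281 -0.14626978  0.09651883] q [ 49.  24. -47.  96.  19.  68. -21.]
```

Call:
drive_tool --angular '[[0, 0, -0.03], [0, 0, -0.03], [0, 0, -0.03], [0, 0, -0.03], [0, 0, -0.03], [0, 0, -0.03], [0, 0, -0.03], [0, 0, -0.03]]' --delta_pos '[[0.003, 0.18, 0], [0.003, 0.18, 0], [0.003, 0.18, 0], [0.003, 0.18, 0], [0.003, 0.18, 0], [0.003, 0.18, 0], [0.003, 0.18, 0], [0.003, 0.18, 0]]' --gripper '[0.8, 0.8, 0.8, 0.8, 0.8, 0.8, 0.8, 0.8]'

```text
time_s: 15.7
tool_pos: [0.6017, -0.1487, 0.0964]
tool_rot: [-179.9, -0.0, 85.2]
force: [-4.9, 1.3, 6.1]
grip_width: 0.0117
grasp_force: 8.0
```

```bash
python3 s.py .6065 -.0895
```

```text
phi -94.60201530228483 r 0.059408609652427044 yaw 85.19120171055616 Frad -0.9217968940060948 Ftan -4.954473396858116 Tz -0.07373509455916068 p [ 0.60173341 -0.14871708  0.09642208] q [ 50.  27. -49.  94.  21.  70.  -8.]
```

Call:
drive_tool --angular '[[0, 0, -0.03], [0, 0, -0.03], [0, 0, -0.03], [0, 0, -0.03]]' --delta_pos '[[0.003, 0.18, 0], [0.003, 0.18, 0], [0.003, 0.18, 0], [0.003, 0.18, 0]]' --gripper '[0.8, 0.8, 0.8, 0.8]'

```text
time_s: 16.1
tool_pos: [0.6089, -0.1489, 0.0965]
tool_rot: [-179.9, -0.0, 92.1]
force: [-4.3, 0.4, 5.6]
grip_width: 0.0119
grasp_force: 8.0
```

```bash
python3 s.py .6065 -.0895
```

```text
phi -87.65545626297498 r 0.05946216642635842 yaw 92.06520405980335 Frad -0.531771418624821 Ftan -4.261198103288002 Tz -0.03944566280071107 p [ 0.60893251 -0.14891239  0.09645289] q [ 50.  28. -50.  93.  22.  70.  -2.]
```

The handle has turned past the lock angle at normal friction, so the selector is free. I'll carry on.

Call:
drive_tool --angular '[[0, 0, -0.03], [0, 0, -0.03], [0, 0, -0.03], [0, 0, -0.03], [0, 0, -0.03], [0, 0, -0.03], [0, 0, -0.03], [0, 0, -0.03], [0, 0, -0.03], [0, 0, -0.03], [0, 0, -0.03], [0, 0, -0.03], [0, 0, -0.03], [0, 0, -0.03], [0, 0, -0.03], [0, 0, -0.03], [0, 0, -0.03], [0, 0, -0.03], [0, 0, -0.03]]' --delta_pos '[[0.003, 0.18, 0], [0.003, 0.18, 0], [0.003, 0.18, 0], [0.003, 0.18, 0], [0.003, 0.18, 0], [0.003, 0.18, 0], [0.003, 0.18, 0], [0.003, 0.18, 0], [0.003, 0.18, 0], [0.003, 0.18, 0], [0.003, 0.18, 0], [0.003, 0.18, 0], [0.003, 0.18, 0], [0.003, 0.18, 0], [0.003, 0.18, 0], [0.003, 0.18, 0], [0.003, 0.18, 0], [0.003, 0.18, 0], [0.003, 0.18, 0]]' --gripper '[0.8, 0.8, 0.8, 0.8, 0.8, 0.8, 0.8, 0.8, 0.8, 0.8, 0.8, 0.8, 0.8, 0.8, 0.8, 0.8, 0.8, 0.8, 0.8]'

```text
time_s: 18.0
tool_pos: [0.6409, -0.1383, 0.0964]
tool_rot: [-179.9, -0.1, 124.7]
force: [-4.1, 1.0, 6.0]
grip_width: 0.0118
grasp_force: 8.0
```

```bash
python3 s.py .6065 -.0895
```

```text
phi -54.81334148586985 r 0.05975856727276382 yaw 124.70861784303892 Frad -3.1530978759547366 Ftan -2.7571116683419863 Tz -0.06009813443290576 p [ 0.6409354  -0.13833943  0.09644296] q [ 49.  34. -55.  88.  28.  73.  25.]
```

Call:
drive_tool --angular '[[0, 0, -0.02], [0, 0, -0.02], [0, 0, -0.02], [0, 0, -0.02]]' --delta_pos '[[0.005, 0.12, 0], [0.005, 0.12, 0], [0.005, 0.12, 0], [0.005, 0.12, 0]]' --gripper '[0.8, 0.8, 0.8, 0.8]'

```text
time_s: 18.4
tool_pos: [0.6448, -0.1355, 0.0965]
tool_rot: [-179.9, -0.1, 129.3]
force: [-3.8, 0.0, 4.5]
grip_width: 0.0118
grasp_force: 8.0
```

```bash
python3 s.py .6065 -.0895
```

```text
phi -50.1768459330527 r 0.059853110323673256 yaw 129.26681316842826 Frad -2.450800159539664 Ftan -2.862872081533012 Tz -0.1430815001511969 p [ 0.64483114 -0.13546867  0.09646909] q [ 49.  34. -56.  88.  29.  74.  29.]
```

Call:
drive_tool --angular '[[0, 0, -0.015], [0, 0, -0.015], [0, 0, -0.015]]' --delta_pos '[[0.005, 0.09, 0], [0.005, 0.09, 0], [0.005, 0.09, 0]]' --gripper '[0.8, 0.8, 0.8]'

```text
time_s: 18.7
tool_pos: [0.6469, -0.1336, 0.0965]
tool_rot: [-179.9, -0.1, 131.8]
force: [-3.9, 0.4, 5.2]
grip_width: 0.0117
grasp_force: 8.0
```

```bash
python3 s.py .6065 -.0895
```

```text
phi -47.506844737250816 r 0.05986989114821301 yaw 131.82810524345015 Frad -2.9387202272359487 Ftan -2.5773771247364277 Tz -0.14881542223755542 p [ 0.64694224 -0.13364555  0.09647397] q [ 49.  35. -56.  87.  30.  74.  31.]
```

Call:
drive_tool --angular '[[0, 0, -0.015], [0, 0, -0.015], [0, 0, -0.015]]' --delta_pos '[[0.003, 0.09, 0], [0.003, 0.09, 0], [0.003, 0.09, 0]]' --gripper '[0.8, 0.8, 0.8]'

```text
time_s: 19.0
tool_pos: [0.6489, -0.1319, 0.0965]
tool_rot: [-179.9, -0.0, 134.4]
force: [-3.8, -0.1, 4.7]
grip_width: 0.0119
grasp_force: 8.0
```

```bash
python3 s.py .6065 -.0895
```

```text
phi -44.951496658229644 r 0.0599540663924196 yaw 134.3985440144668 Frad -2.6117417871463586 Ftan -2.8125524923840812 Tz -0.07334761084759861 p [ 0.6489298  -0.13185802  0.09648316] q [ 49.  35. -56.  87.  30.  74.  34.]
```

Call:
drive_tool --angular '[[0, 0, -0.015], [0, 0, -0.015], [0, 0, 0]]' --delta_pos '[[0.003, 0.09, 0], [0.003, 0.09, 0], [0, 0, 0]]' --gripper '[0.8, 0.8, 0.8]'

```text
time_s: 19.3
tool_pos: [0.6504, -0.1304, 0.0965]
tool_rot: [-180.0, -0.0, 136.1]
force: [-3.2, 0.8, 5.3]
grip_width: 0.0118
grasp_force: 8.0
```

```bash
python3 s.py .6065 -.0895
```

```text
phi -42.99715221647767 r 0.05996048866927289 yaw 136.10400273940158 Frad -2.8998288927850946 Ftan -1.6178277412610487 Tz -0.07305747671400298 p [ 0.65035436 -0.13039078  0.09645391] q [ 49.  36. -57.  87.  30.  74.  35.]
```

Call:
drive_tool --angular '[[0, 0, -0.015], [0, 0, -0.015], [0, 0, 0]]' --delta_pos '[[0.003, 0.09, 0], [0.003, 0.09, 0], [0, 0, 0]]' --gripper '[0.8, 0.8, 0.8]'

```text
time_s: 19.6
tool_pos: [0.6509, -0.1299, 0.0964]
tool_rot: [-179.9, -0.1, 137.8]
force: [-4.9, -1.0, 6.1]
grip_width: 0.0117
grasp_force: 8.1
```

```bash
python3 s.py .6065 -.0895
```

```text
phi -42.30318604454364 r 0.06001016502375754 yaw 137.7620565092557 Frad -2.962100003428637 Ftan -3.9807750542781566 Tz -0.09687236994598505 p [ 0.65088314 -0.12989006  0.09640274] q [ 49.  36. -57.  87.  31.  74.  36.]
```

Call:
drive_tool --angular '[[0, 0, 0], [0, 0, 0], [0, 0, 0]]' --delta_pos '[[0, 0.09, 0], [0, 0.09, 0], [0, 0, 0]]' --gripper '[0.8, 0.8, 0.8]'

```text
time_s: 19.9
tool_pos: [0.6509, -0.1298, 0.0963]
tool_rot: [-179.7, -0.1, 137.7]
force: [-8.1, -2.9, 7.8]
grip_width: 0.0116
grasp_force: 8.1
```

```bash
python3 s.py .6065 -.0895
```

```text
phi -42.200407411040466 r 0.0599427008236957 yaw 137.7023661151281 Frad -4.074702800504124 Ftan -7.60393658665145 Tz -0.1288885393451896 p [ 0.65090554 -0.12976506  0.09633061] q [ 49.  36. -57.  87.  31.  75.  36.]
```

The force rises with no motion, so the selector is on its stop. Releasing and lifting clear.

Call:
drive_tool --angular '[[0, 0, 0], [0, 0, 0], [0, 0, 0], [0, 0, 0], [0, 0, 0], [0, 0, 0], [0, 0, 0], [0, 0, 0], [0, 0, 0], [0, 0, 0], [0, 0, 0]]' --delta_pos '[[0, 0, 0], [0, -0.1, 0], [0, -0.1, 0], [0, 0, 0], [0, 0, -1], [0, 0, -2], [0, 0, -2], [0, 0, -2], [0, 0, -2], [0, 0, -1], [0, 0, 0]]' --gripper '[1.8, 2.5, 3.2, 3.6, 3.6, 3.6, 3.6, 3.6, 3.6, 3.6, 3.6]'

```text
time_s: 21.0
tool_pos: [0.6528, -0.129, 0.1982]
tool_rot: [179.9, 0.2, 137.8]
force: [-0.3, -0.6, -0.6]
grip_width: 0.0363
grasp_force: 0.0
```

```bash
python3 - <<'E'
from h import *
w=eyes.read_camera("wrist");s=eyes.read_camera("side")
b=np.hstack([cv2.resize(s["pixels"][200:440,240:480],(400,400)),cv2.resize(w["pixels"][60:400,140:480],(400,400))])
cv2.imwrite("pics/end.png",b[:,:,::-1]);print(telemetry.get_obs()["force"])
E
```

```text
[-0.75662275 -0.39953494 -0.92746518]
```

View pics/end.png

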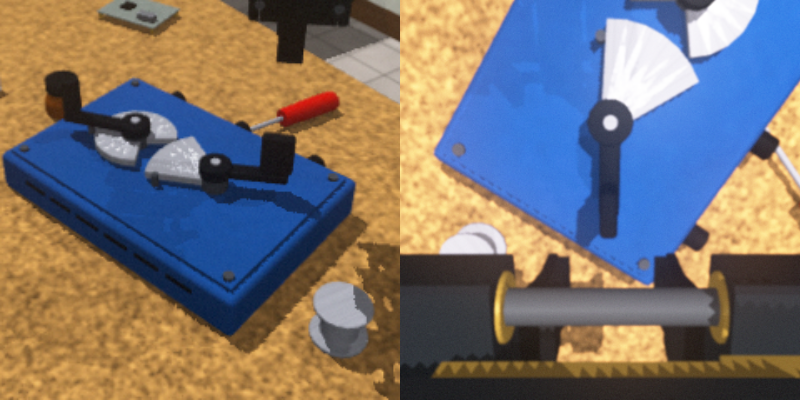

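The sector now sits in the isolator's gap with its leading edge against the stop pin (wrist half, about (600,37)). The gripper is clear of both handles.

```bash
python3 -c "
from cell import env
print(env.sign_off())"
```

```text
the job is handed in; nothing more can be done
None
```

The isolator was swung home to its stop, then the selector to its far stop; by my wrist readings the push peaked at about 17 N on the isolator and 8 N on the selector. I handed the job in at about 21 s with the gripper clear; the hand-in returned no verdict.

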